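# Free the parts box and open it at the marked compartment

## Robot

A 7-joint arm with a two-finger parallel gripper is mounted at the origin on the work surface. World frame = base frame: x ahead of the robot, y to its left, z up, the work surface at z = 0. Lengths are in m, angles in rad, forces in N, time in s.
With the tool pointing down it reaches from about 0.4 to 0.85 m from the base axis. Payload 10.4 kg.
Tool frame: the origin (TCP) lies at the very end of the fingers, on their centre line; the grasp point (between the pads) lies 19 mm behind it (manip.grip_point_offset is the distance from the TCP to the grasp point, in m); z points along the fingers, y is the line along which they close (so a half turn about z gives the same grasp; the last joint's range is limited). The gripper opens to 85 mm and grips with 20 to 120 N. Pads are 22 mm wide; open, the fingers measure 114 mm over their backs; the gripper's body (76 mm by 85 mm) begins 54 mm behind the grasp point. The pads swing forward as they close: fully open they stand 13 mm farther back than shut.
Start: joints at [-1.301, 0.332, -0.065, 1.46, 0.022, 1.35, -0.088], TCP at [0.18, 0.598, 0.231] pointing down, gripper open.
Joint ranges: [-2.6, 2.6], [-0.5, 2.12], [-1.47, 1.34], [0.16, 2.42], [-1.27, 4.41], [0.06, 2.06], [-2.6, 2.6]. Speed limits (rad/s): [2.22, 2.22, 2.79, 2.79, 3.14, 3.14, 3.14].

## Interface

Orientations are given as a unit quaternion [x, y, z, w].
In Python, from workcell import manip gives the robot as it stands. The module is installed in compiled form; this text tells all that it offers.
- The arm moves only by the shell command python3 -m inch 'ROWS' [OPENING] [FORCE]. ROWS is JSON, a list of rows, each a list of 2 entries, a list of its own where there are three numbers: the shift along the tool's x, y, z each as a share of 0.08 m, from -1 to 1, then the turn, a rotation vector about the tool's x, y, z each as a share of 45 degrees, from -1 to 1. A call has exactly 10 rows; each row is the pose to reach, as a shift and turn from the pose commanded when the call began, along the tool's axes at that moment; what a row does not reach only later rows make up. A row lasts 1/10 s, in which the tool goes at most 50 mm and 8.59 degrees, less where a joint would pass 70% of its speed; a pose out of reach is approached as far as the arm can. A call with a number of a shift or a turn outside -1 to 1 is refused whole. A call with a gripper value outside its range is refused whole. OPENING is the opening, from 0 (shut) to 1 (fully open), set as the call begins (- or left out, the last holds). The fingers move at their own pace and stop on an object; FORCE is the grip in N (left out, the last holds). Time passes only in rows, so rows that repeat a pose let the fingers close, or fill a call up. It gives the time, the measured TCP pose, the force, the opening and the grip force at its end, in the units of the state.
- manip.get_obs(): the state, without advancing time (a new reading comes with each control period).
- manip.camera(name): name is "side" or "top"; returns the picture (384x512x3 uint8, red, green, blue); there is no depth.
- manip.camera_params(name): a dict with "fov_y" (degrees; the focal length in pixels is half the picture's height over the tangent of half this angle, whatever the lens; pixels are square), "cx", "cy" (the principal point, pixels), "k1" (the pictures are not rectified: a ray, as slopes to the right and down, at radius r is drawn at 1 + k1 r^2 times it, then the intrinsics apply), "camera_from_world" (4x4, takes a point from world to camera coordinates). Camera axes: x right, y up, looking along -z (the intrinsics and any distortion apply to the point x, -y, -z); pixel columns grow to the right and rows downward; lengths in m; the calibration is good to about 2 mm. A picture is of the moment at which its call begins. camera_params takes no time and is no camera call.
- manip.hand_in(): hands the job in; it is judged then, once.
The state is a dict: "clock": time; "joint_pos": joint angles; "joint_velocities": joint speeds; "tau": joint torques, N m; "position": TCP position; "ee_rot": TCP orientation; "ft_force": force on the tool from outside, world axes, zero at the start; "torque": the same for the moment, N m; "grip_width": opening from 0.0 (shut) to 1.0 (fully open); "grasp_force": force on a finger pad.
Only numpy, scipy, OpenCV 4.12 (cv2) and the standard library are available. Lean on these libraries where they do the work, as an engineer would, in place of code of your own. Each camera call takes 0.05 s, during which the arm holds its last target. There are 200 camera calls.

## Task

The ear defenders have been left standing over the round parts box. Lift them off and hang them by their headband over the bar of the small rack, in the gap between the saw frame and the calipers and touching neither, letting them down onto the bar rather than dropping them; then turn the box's lid by its ridge until its opening lies wholly over the compartment marked by the lug on the outside of the box. Leave everything else where it stands.

Things in the scene. Friction and masses are not known exactly. Their poses are not given: they have to be found in the camera images.
- defenders: Ear defenders, about 0.24 kg, rigid: two grey cups and a stiff steel band arching over between them. Origin midway between the cups, level with their flat undersides; z up, y from cup to cup, x along the band's width. 198 mm wide (y), 164 mm tall; each cup 72 mm along x, 88 mm tall, 55 to 99 mm from the middle (110 mm free between). At the start they stand on the table astride the box.
- crown (a point): Middle of the underside of the band at the crown, 140 mm above the cups' undersides; rests on the bar when hung. Axes as the ear defenders. Band 24 mm wide (x), 6 mm thick.
- pad_top (a point): Middle of the top of the firm black crown pad, 164 mm above the cups' undersides, axes as the ear defenders: the place to grip, from above, across x. Pad 26 mm wide (x), 56 mm long (y), 18 mm high (146 to 164 mm). Fingers that reach below the band's underside, 24 mm under this point, would strike the bar.
- rack: Fixed rack: a level steel bar 18 mm thick and 360 mm long on two 16 mm posts 330 mm apart, with small wooden feet. Origin on the table under the middle of the bar; y runs along the bar, z up. The bar's axis is 149 mm and its top 158 mm above the table. Ear defenders that hang on it have their cups 18 mm above the table, one on either side of the bar.
- bar_mid (a point): Middle of the bar, on its axis, 149 mm above the table; axes as the rack. It is the middle of the gap in which the ear defenders are to hang.
- saw_frame: Small fixed steel saw frame with a wooden handle hanging over the bar, 100 mm along the rack's +y from the middle. Frame wire 8 mm thick, handle 22 mm thick; reaches 49 mm to one side of the bar and 56 mm to the other, and 8 mm above the bar's top. Origin on the table under the bar.
- calipers: Fixed pair of dark steel outside calipers hanging over the bar, 100 mm along the rack's -y from the middle. Wire 8 mm thick; reaches 49 mm to each side of the bar and 8 mm above the bar's top. Origin on the table under the bar.
- box: Fixed round grey parts box, 84 mm in diameter and 40 mm tall without its lid, with six equal compartments of 60 degrees. Origin at the centre of its underside, z up. The lug is in its +y direction, at the middle of the marked compartment.
- box_lug (a point): Top of the lug: a square grey stub 12 mm wide and 34 mm tall that stands out 10 mm from the box's wall. This point is 46 mm from the box's axis, along the box's +y.
- lid (a joint): Turn of the flat aluminium lid (87 mm wide, its top 46 mm above the table) about the box's upright axis, rad, growing anticlockwise seen from above. 0: opening centred over the marked compartment, beside the lug. Starts at 0.6 to 1.5, so turn it clockwise; stops at -1.0 and 2.2, none at 0; it stays where left (friction 0.05 N m).
- lid_grip (a point): On the lid's axis, in the middle of its ridge, 56 mm above the table. The ridge is a straight bar across the lid's top, 56 mm long, 10 mm thick and 22 mm high (46 to 68 mm above the table); it is the grip. This frame turns with the lid: x runs along the ridge, y points to the opening.
- lid_opening (a point): Centre of the lid's opening, 28 mm from the axis at right angles to the ridge: a sector of 36 degrees, from 17 to 39 mm from the axis.
- oil_cup: Bystander: small glass oil cup, 38 mm wide, 22 mm tall, standing near the box. Origin under its centre.
- gear_blank: Bystander: flat brass ring, 38 mm wide, 8 mm high, lying under the bar near its +y post. Origin under its centre.
- dome: Bystander: glass jar 76 mm wide, 110 mm tall, beyond the rack and box. Origin under its centre.
- oil_bottle: Bystander: amber bottle 44 mm wide, 110 mm tall, beyond the rack and box. Origin under its centre.
- screwdriver: Bystander: screwdriver 170 mm long, lying beyond the rack and box.
- bench_block: Bystander: steel block 45 x 45 x 25 mm, close in front of the robot. Origin under its centre.
- parts_tray: Bystander: clear tray 100 x 70 x 30 mm on the robot's right. Origin under its centre.
Mind the look-alikes: they are no part of the job. What is shaped like the defenders but blue or red is not meant.

How it is judged:
On the way, in this order (a step that is already met when the one before it is completed fails the run):
1. the ear defenders hang over the bar in the gap, let go (x of crown in the frame of rack between -0.03 and 0.03 m and y of crown in the frame of rack between -0.05 and 0.05 m and z of crown in the frame of bar_mid between 0.003 and 0.018 m and angle between defenders's own z axis and vertical below 0.3 rad and angle between the x axis of defenders and the y axis of rack, either way round below 0.35 rad and contact force between defenders and rack above 0.5 N and contact force between defenders and saw_frame below 0.05 N and contact force between defenders and calipers below 0.05 N and contact force between the fingers and defenders below 0.1 N), for 0.3 s.
2. the lid's opening lies over the marked compartment (value of joint lid between -0.18 and 0.18 rad), for 0.2 s.
At the end, for the whole second after the job is handed in: The ear defenders hang at rest, band crown resting on the bar within 30 mm of its line and 50 mm of its middle, upright within 0.3 rad, square to the bar within 0.35 rad, touching neither hanging tool; the lid rests within 0.18 rad of 0; bystanders within 30 mm of their places (all of step 2 and x of crown in the frame of rack between -0.03 and 0.03 m and y of crown in the frame of rack between -0.05 and 0.05 m and z of crown in the frame of bar_mid between 0.003 and 0.018 m and angle between defenders's own z axis and vertical below 0.3 rad and angle between the x axis of defenders and the y axis of rack, either way round below 0.35 rad and contact force between defenders and rack above 0.5 N and contact force between defenders and saw_frame below 0.05 N and contact force between defenders and calipers below 0.05 N and linear speed of defenders below 0.05 m/s and velocity of joint lid between -0.1 and 0.1 rad/s).
It fails at once if the ear defenders are dropped (more than about 13 mm) rather than let down (contact force between the fingers and defenders below 0.01 N and linear speed of defenders above 0.5 m/s).
It fails at once if a bystander is pushed more than 30 mm from its place (distance of any of oil_cup, gear_blank, dome, oil_bottle, screwdriver, bench_block, parts_tray from where it was at the start of the episode above 0.03 m).
It also fails if it takes over 54 s, if anything falls off the work surface, if the arm or the gripper's body presses on something with over 40 N, if the wrist force passes 120 N, or if a joint passes its speed limit or range.

## Working session

There is one attempt and no reset: what is moved stays moved. The work goes in short steps, Python scripts to look and compute and a shell command to move; the robot and the scene stay as the last step left them, time stands still between calls to the robot, and variables do not carry over. Pictures are saved under pics/ and viewed, at most 10 in all, crops included, and the job is handed in when it is done.

```bash
mkdir -p pics
cat > h.py <<'E'
import numpy as np, cv2
from workcell import manip
from scipy.spatial.transform import Rotation as R
def cam(n):
    p=manip.camera_params(n); f=192/np.tan(np.radians(p["fov_y"])/2); return p,f,np.array(p["camera_from_world"])
def ray(n,u,v):
    p,f,T=cam(n); a=np.array([(u-p["cx"])/f,(v-p["cy"])/f]); b=a.copy()
    for _ in range(20): b=a/(1+p["k1"]*(b@b))
    d=T[:3,:3].T@np.array([b[0],-b[1],-1]); return -T[:3,:3].T@T[:3,3], d
def onz(n,u,v,z):
    o,d=ray(n,u,v); return o+d*(z-o[2])/d[2]
def proj(n,P):
    p,f,T=cam(n); c=T[:3,:3]@np.array(P)+T[:3,3]; s=np.array([c[0],-c[1]])/-c[2]
    s=s*(1+p["k1"]*(s@s)); return s*f+[p["cx"],p["cy"]]
E
python3 - <<'E'
from h import *
for n in("top","side"):
    im=manip.camera(n); cv2.imwrite(f"pics/{n}0.png",im[...,::-1]); o,d=ray(n,256,192); print(n,o,d,manip.camera_params(n)["k1"])
o=manip.get_obs(); print(o["clock"],R.from_quat(o["ee_rot"]).as_matrix().round(3),o["position"])
E
```

```text
top [ 0.34466727 -0.08030816  1.06768004] [ 0.19818861 -0.03875612 -0.97948124] -0.10493486273853446
side [0.1871529  0.49578377 0.7494042 ] [ 0.38074035 -0.64502    -0.6625937 ] 0.015014135370424135
0.1 [[-0.957  0.289 -0.   ]
 [ 0.289  0.957 -0.001]
 [-0.    -0.001 -1.   ]] [0.18030925 0.59808965 0.23058582]
```

View pics/top0.png

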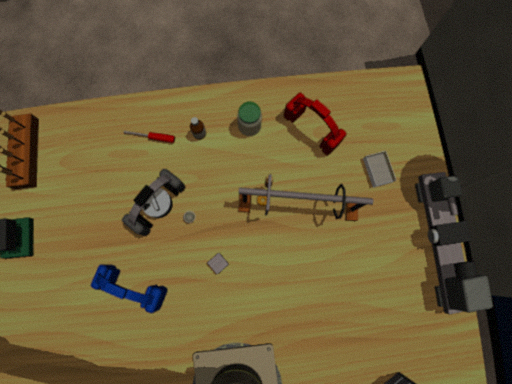

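View pics/side0.png

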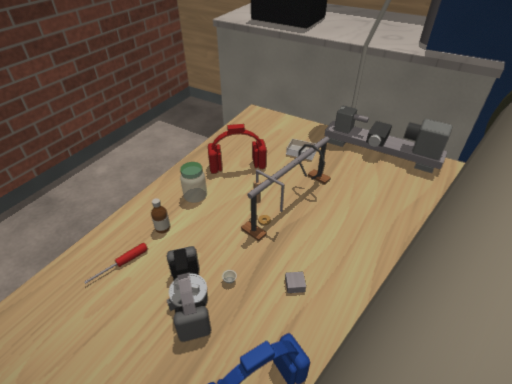

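The grey set at top (153,203) / side (187,292) stands astride the round box, so it is the one meant. The blue set at top (128,288) and the red at (316,123) are look-alikes. I'll confirm this in one enlarged crop.

Run:
```python
from h import *
a=cv2.imread("pics/top0.png"); b=cv2.imread("pics/side0.png")
A=cv2.resize(a[160:245,110:210],None,fx=4,fy=4,interpolation=2)
B=cv2.resize(b[240:345,150:250],(400,420),interpolation=2)
C=cv2.resize(a[170:230,230:385],(800,240*155*0+310),interpolation=2)[:180*2]
out=np.zeros((600,800,3),np.uint8); out[:340,:400]=A; out[:340,400:]=B[:340]
out[340:600]=cv2.resize(a[172:225,230:385],(800,260),interpolation=2)
cv2.imwrite("pics/crop1.png",np.clip(out.astype(float)*1.4,0,255))
```

```text
[ WARN:0@0.492] global loadsave.cpp:1063 imwrite_ Unsupported depth image for selected encoder is fallbacked to CV_8U.
```

View pics/crop1.png

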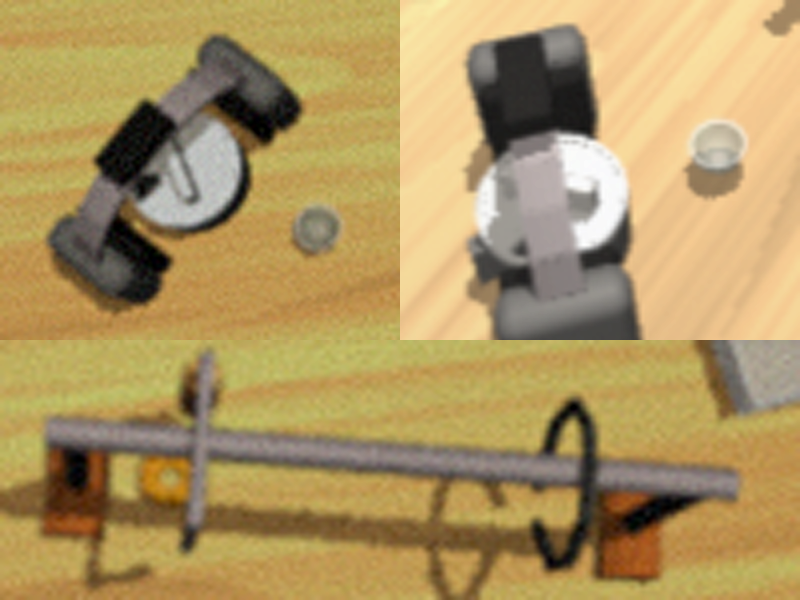

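The crop confirms it: a grey steel band with a black pad (top px about 143,196) over the white lid (about 158,204), with the lug at side px (171,305). The bar runs from top px (239.3,190.8) to (373,201.6), with the saw at the left end and the calipers at the right.

Run:
```python
from h import *
im=cv2.imread("pics/top0.png"); s=cv2.imread("pics/side0.png")
e1=onz("top",239.3,190.8,.149);e2=onz("top",372.7,201.5,.149)
print("bar",e1,e2,np.linalg.norm(e1-e2),"mid",(e1+e2)/2,"yaw y",np.degrees(np.arctan2(*(e1-e2)[[1,0]])))
for nm,(u,v) in dict(saw=(269.5,193),cal=(343,199)).items(): print(nm,onz("top",u,v,.158))
# pad
g=cv2.resize(im[160:245,110:210],None,fx=4,fy=4,interpolation=2)
m=(g.max(2)<45).astype(np.uint8); n,l,st,c=cv2.connectedComponentsWithStats(m)
for i in range(1,n):
    if st[i,4]>150:
        r=cv2.minAreaRect(np.argwhere(l==i)[:,::-1].astype(np.float32)); pts=cv2.boxPoints(r)
        P=np.array([onz("top",110+(x+.5)/4-.5,160+(y+.5)/4-.5,.164)[:2] for x,y in pts]); print("dark",st[i],P.mean(0),[np.linalg.norm(P[k]-P[k-1]).round(4) for k in range(4)],[np.degrees(np.arctan2(*(P[k]-P[k-1])[::-1])).round(1) for k in range(4)])
# cups outer tops: crop coords
for nm,(x,y) in dict(cupA=(232,68),cupB=(92,258)).items(): print(nm,onz("top",110+x/4,160+y/4,.088))
# lid: white mask, bright low saturation
for n_,I,box in(("top",im,(110,160,210,245)),("side",s,(150,240,250,345))):
    x0,y0,x1,y1=box; k=I[y0:y1,x0:x1].astype(int); m=((k.min(2)>(115 if n_=="top" else 150))&(np.ptp(k,axis=2)<35)).astype(np.uint8)
    n,l,st,c=cv2.connectedComponentsWithStats(m); i=1+st[1:,4].argmax()
    cs=np.argwhere(m)[:,::-1]; P=np.array([onz(n_,x+x0,y+y0,.046)[:2] for x,y in np.argwhere(l==i)[:,::-1]])
    print(n_,st[i],"min circ",cv2.minEnclosingCircle(P.astype(np.float32)))
print("lug",onz("side",171.2,305.5,.034))
```

```text
bar [ 0.53888877 -0.07284263  0.149     ] [ 0.46871635 -0.4250481   0.149     ] 0.3591279216368086 mid [ 0.50380256 -0.24894537  0.149     ] yaw y 78.73210006320976
saw [ 0.52198313 -0.1513409   0.158     ]
cal [ 0.48352482 -0.34294145  0.158     ]
dark [ 212   79   87   64 2618] [0.57007738 0.09689963] [np.float64(0.0525), np.float64(0.0373), np.float64(0.0528), np.float64(0.0369)] [np.float64(47.0), np.float64(-41.4), np.float64(-133.4), np.float64(138.2)]
dark [  97  103   80   95 3843] [0.54642231 0.1754551 ] [np.float64(0.0424), np.float64(0.0559), np.float64(0.0428), np.float64(0.0555)] [np.float64(45.4), np.float64(-44.1), np.float64(-135.2), np.float64(135.6)]
dark [188 159  61  72 636] [0.5064296  0.12228061] [np.float64(0.0167), np.float64(0.0584), np.float64(0.0168), np.float64(0.0582)] [np.float64(46.7), np.float64(-42.9), np.float64(-133.9), np.float64(136.9)]
dark [  97  214   73   88 3046] [0.47371912 0.19012496] [np.float64(0.0546), np.float64(0.0404), np.float64(0.0548), np.float64(0.04)] [np.float64(44.4), np.float64(-46.2), np.float64(-136.1), np.float64(133.5)]
cupA [0.61566383 0.12743446 0.088     ]
cupB [0.48965691 0.23607897 0.088     ]
top [ 35  31  25  25 285] min circ ((0.5538961887359619, 0.17713205516338348), 0.04122719541192055)
side [ 40  34  17  28 271] min circ ((0.5484735369682312, 0.17149274051189423), 0.038440167903900146)
lug [0.56802257 0.229278   0.034     ]
```

```bash
python3 -m inch '[[[-0.1,-0.06,0],[0,0,0]],[[-0.2,-0.12,0],[0,0,0]],[[-0.3,-0.18,0],[0,0,0]],[[-0.4,-0.24,0],[0,0,0]],[[-0.5,-0.3,0],[0,0,0]],[[-0.6,-0.36,0],[0,0,0]],[[-0.7,-0.42,0],[0,0,0]],[[-0.8,-0.48,0],[0,0,0]],[[-0.9,-0.54,0],[0,0,0]],[[-1,-0.61,0],[0,0,0]]]' 1 40
python3 -m inch '[[[-0.1,-0.06,0],[0,0,0]],[[-0.2,-0.12,0],[0,0,0]],[[-0.3,-0.18,0],[0,0,0]],[[-0.4,-0.24,0],[0,0,0]],[[-0.5,-0.3,0],[0,0,0]],[[-0.6,-0.36,0],[0,0,0]],[[-0.7,-0.42,0],[0,0,0]],[[-0.8,-0.48,0],[0,0,0]],[[-0.9,-0.54,0],[0,0,0]],[[-1,-0.61,0],[0,0,0]]]'
python3 -m inch '[[[-0.1,-0.06,0],[0,0,0]],[[-0.2,-0.12,0],[0,0,0]],[[-0.3,-0.18,0],[0,0,0]],[[-0.4,-0.24,0],[0,0,0]],[[-0.5,-0.3,0],[0,0,0]],[[-0.6,-0.36,0],[0,0,0]],[[-0.7,-0.42,0],[0,0,0]],[[-0.8,-0.48,0],[0,0,0]],[[-0.9,-0.54,0],[0,0,0]],[[-1,-0.61,0],[0,0,0]]]'
python3 -m inch '[[[-0.1,-0.06,0],[0,0,0]],[[-0.2,-0.12,0],[0,0,0]],[[-0.3,-0.18,0],[0,0,0]],[[-0.4,-0.24,0],[0,0,0]],[[-0.5,-0.3,0],[0,0,0]],[[-0.6,-0.36,0],[0,0,0]],[[-0.7,-0.42,0],[0,0,0]],[[-0.8,-0.48,0],[0,0,0]],[[-0.9,-0.54,0],[0,0,0]],[[-1,-0.61,0],[0,0,0]]]'
```

```text
clock: 1.1
position: [0.2434, 0.528, 0.2313]
ee_rot: [0.146, 0.989, 0.0, -0.0]
ft_force: [0.3, -0.5, 0.4]
grip_width: 0.998
grasp_force: 0.0
clock: 2.1
position: [0.3059, 0.4583, 0.2313]
ee_rot: [0.146, 0.989, 0.0, -0.0]
ft_force: [-0.3, -0.0, -0.6]
grip_width: 1.003
grasp_force: 0.0
clock: 3.1
position: [0.3684, 0.3884, 0.2313]
ee_rot: [0.146, 0.989, 0.0, -0.0]
ft_force: [0.0, -0.8, 0.3]
grip_width: 1.0
grasp_force: 0.0
clock: 4.1
position: [0.4309, 0.3186, 0.2313]
ee_rot: [0.146, 0.989, 0.0, -0.0]
ft_force: [-0.0, -0.4, 0.3]
grip_width: 1.001
grasp_force: 0.0
```

```bash
python3 -m inch '[[[-0.1,-0.06,0],[0,0,0]],[[-0.2,-0.12,0],[0,0,0.05]],[[-0.3,-0.18,0],[0,0,0.1]],[[-0.4,-0.24,0],[0,0,0.18]],[[-0.5,-0.3,0],[0,0,0.26]],[[-0.6,-0.36,0],[0,0,0.34]],[[-0.7,-0.42,0],[0,0,0.42]],[[-0.8,-0.48,0],[0,0,0.5]],[[-0.9,-0.54,0],[0,0,0.56]],[[-0.95,-0.61,0],[0,0,0.59]]]'
cat >> h.py <<'E'
def st():
    o=manip.get_obs(); M=R.from_quat(o["ee_rot"]).as_matrix(); print("t",o["clock"],"p",np.round(o["position"],4),"ytool",np.degrees(np.arctan2(M[1,1],M[0,1])).round(1),"z",M[:,2].round(3),"F",np.round(o["ft_force"],1),"w",o["grip_width"],o["grasp_force"]); return np.array(o["position"]),M
def need(x,y,z):
    p,M=st(); print("need units",(M.T@(np.array([x,y,z])-p)/.08).round(3))
E
python3 -c "
from h import *
need(.552,.181,.231)"
```

```text
clock: 5.1
position: [0.4898, 0.2498, 0.2312]
ee_rot: [0.371, 0.929, -0.0, 0.0]
ft_force: [-0.3, -0.5, -0.1]
grip_width: 0.999
grasp_force: 0.0
t 5.1 p [0.4898 0.2498 0.2312] ytool 46.5 z [ 0. -0. -1.] F [-0.3 -0.5 -0.1] w 0.9991448403151849 0.0
need units [-1.156 -0.088  0.003]
```

```bash
python3 -m inch '[[[-0.1,-0.01,0],[0,0,0]],[[-0.2,-0.02,0],[0,0,0]],[[-0.3,-0.03,0],[0,0,0]],[[-0.4,-0.04,0],[0,0,0]],[[-0.5,-0.05,0],[0,0,0]],[[-0.6,-0.06,0],[0,0,0]],[[-0.7,-0.07,0],[0,0,0]],[[-0.8,-0.08,0],[0,0,0]],[[-0.9,-0.08,0],[0,0,0]],[[-0.95,-0.09,0],[0,0,0]]]' 
python3 -m inch '[[[-0.05,0,0.03],[0,0,0]],[[-0.1,0,0.06],[0,0,0]],[[-0.15,0,0.1],[0,0,0]],[[-0.2,0,0.15],[0,0,0]],[[-0.2,0,0.2],[0,0,0]],[[-0.2,0,0.25],[0,0,0]],[[-0.2,0,0.3],[0,0,0]],[[-0.2,0,0.35],[0,0,0]],[[-0.2,0,0.38],[0,0,0]],[[-0.2,0,0.4],[0,0,0]]]'
python3 - <<'E'
from h import *
need(.552,.181,.143)
a=manip.camera("top")[...,::-1]; b=manip.camera("side")[...,::-1]
o=np.hstack([cv2.resize(a[130:250,90:210],(400,400),interpolation=2),cv2.resize(b[200:345,120:265],(400,400),interpolation=2)])
cv2.imwrite("pics/above.png",cv2.convertScaleAbs(o,alpha=1.5))
E
```

```text
clock: 6.1
position: [0.5401, 0.1923, 0.2313]
ee_rot: [0.369, 0.929, -0.0, 0.0]
ft_force: [0.2, -0.0, -0.3]
grip_width: 0.998
grasp_force: 0.0
clock: 7.1
position: [0.551, 0.1822, 0.199]
ee_rot: [0.369, 0.929, -0.0, -0.0]
ft_force: [0.0, -0.3, -0.5]
grip_width: 0.999
grasp_force: 0.0
t 7.1 p [0.551  0.1822 0.199 ] ytool 46.7 z [-0.  0. -1.] F [ 0.  -0.3 -0.5] w 0.9991167739318997 0.0
need units [-0.02  -0.002  0.7  ]
```

View pics/above.png

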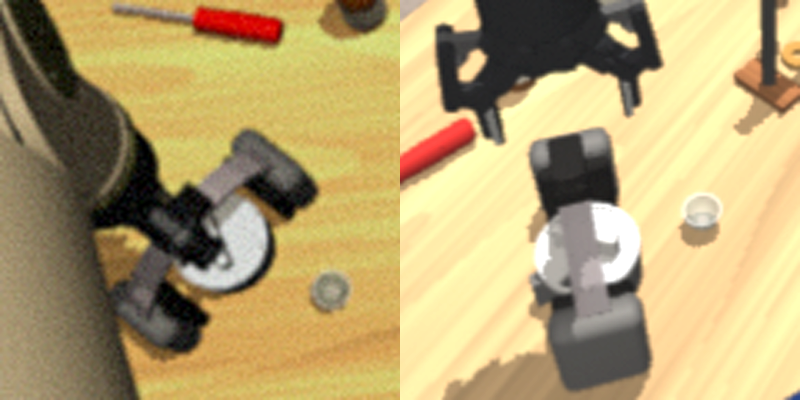

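The side crop shows the black pad at about side px (180,259), with the fingers astride it. I'll check this numerically.

Run:
```python
from h import *
x=np.array([np.cos(np.radians(46.5)),np.sin(np.radians(46.5)),0]);y=np.array([-x[1],x[0],0]);c=np.array([.552,.181,.164])
b=cv2.imread("pics/side0.png"); o=cv2.resize(b[235:345,140:250],(500,500),interpolation=2); o=cv2.convertScaleAbs(o,alpha=2)
a=cv2.imread("pics/top0.png"); q=cv2.resize(a[160:220,115:175],(500,500),interpolation=2);q=cv2.convertScaleAbs(q,alpha=2)
for n,I,(u0,v0),k in(("side",o,(140,235),500/110),("top",q,(115,160),500/60)):
    for dz in(0,-.018):
        P=np.array([(proj(n,c+sx*.013*x+sy*.028*y+[0,0,dz])+.5-[u0,v0])*k for sx,sy in((1,1),(1,-1),(-1,-1),(-1,1))]).astype(np.int32)
        cv2.polylines(I,[P],True,(0,255,0) if dz==0 else (0,0,255),1)
cv2.imwrite("pics/chk.png",cv2.resize(np.hstack([o,q]),(800,400)))
```

```text
(no output)
```

View pics/chk.png

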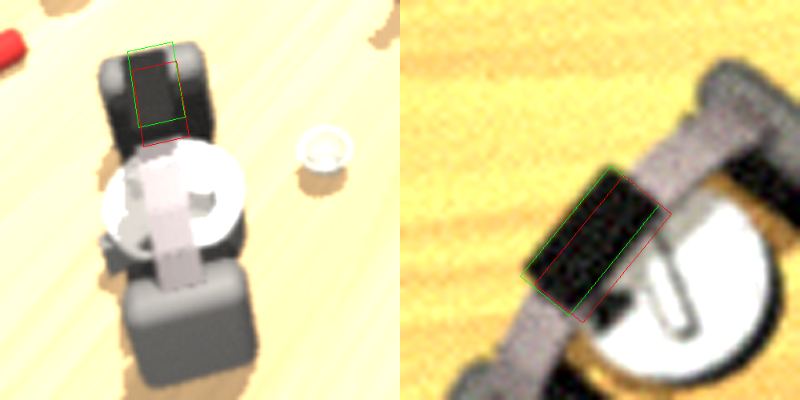

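The pad matches the overlay to within about 2 mm in both views, so I'm descending, gripping and lifting a little.

```bash
python3 -m inch '[[[0,0,0.08],[0,0,0]],[[0,0,0.16],[0,0,0]],[[0,0,0.24],[0,0,0]],[[0,0,0.32],[0,0,0]],[[0,0,0.4],[0,0,0]],[[0,0,0.48],[0,0,0]],[[0,0,0.56],[0,0,0]],[[0,0,0.64],[0,0,0]],[[0,0,0.7],[0,0,0]],[[0,0,0.7],[0,0,0]]]' 
python3 -m inch '[[[0,0,0],[0,0,0]],[[0,0,0],[0,0,0]],[[0,0,0],[0,0,0]],[[0,0,0],[0,0,0]],[[0,0,0],[0,0,0]],[[0,0,0],[0,0,0]],[[0,0,0],[0,0,0]],[[0,0,0],[0,0,0]],[[0,0,0],[0,0,0]],[[0,0,0],[0,0,0]]]' 0 60
python3 -m inch '[[[0,0,-0.05],[0,0,0]],[[0,0,-0.1],[0,0,0]],[[0,0,-0.15],[0,0,0]],[[0,0,-0.2],[0,0,0]],[[0,0,-0.25],[0,0,0]],[[0,0,-0.3],[0,0,0]],[[0,0,-0.35],[0,0,0]],[[0,0,-0.4],[0,0,0]],[[0,0,-0.45],[0,0,0]],[[0,0,-0.5],[0,0,0]]]'
```

```text
clock: 8.2
position: [0.5507, 0.182, 0.1425]
ee_rot: [0.369, 0.929, -0.0, -0.0]
ft_force: [-0.1, 0.6, -0.7]
grip_width: 0.997
grasp_force: 0.0
clock: 9.2
position: [0.5514, 0.1824, 0.1436]
ee_rot: [0.369, 0.929, 0.0, 0.0]
ft_force: [1.3, 1.1, 4.8]
grip_width: 0.291
grasp_force: 60.1
clock: 10.2
position: [0.5511, 0.1822, 0.1836]
ee_rot: [0.369, 0.929, 0.0, -0.0]
ft_force: [0.6, -0.1, -3.0]
grip_width: 0.295
grasp_force: 59.2
```

```bash
python3 -m inch '[[[0,0,-0.1],[0,0,0]],[[0,0,-0.2],[0,0,0]],[[0,0,-0.3],[0,0,0]],[[0,0,-0.4],[0,0,0]],[[0,0,-0.5],[0,0,0]],[[0,0,-0.6],[0,0,0]],[[0,0,-0.7],[0,0,0]],[[0,0,-0.8],[0,0,0]],[[0,0,-0.9],[0,0,0]],[[0,0,-1],[0,0,0]]]' 
python3 -m inch '[[[-0.01,-0.01,-0.1],[0,0,0]],[[-0.03,-0.04,-0.2],[0,0,0]],[[-0.06,-0.08,-0.3],[0,0,0]],[[-0.1,-0.13,-0.4],[0,0,0]],[[-0.14,-0.18,-0.5],[0,0,0]],[[-0.18,-0.24,-0.6],[0,0,0]],[[-0.23,-0.3,-0.7],[0,0,0]],[[-0.29,-0.38,-0.8],[0,0,0]],[[-0.35,-0.46,-0.9],[0,0,0]],[[-0.41,-0.55,-1],[0,0,0]]]' 
python3 -m inch '[[[-0.07,-0.1,-0.08],[0,0,0]],[[-0.15,-0.2,-0.14],[0,0,0]],[[-0.22,-0.3,-0.18],[0,0,0]],[[-0.3,-0.4,-0.2],[0,0,0]],[[-0.37,-0.5,-0.2],[0,0,0]],[[-0.45,-0.6,-0.2],[0,0,0]],[[-0.52,-0.7,-0.2],[0,0,0]],[[-0.6,-0.8,-0.2],[0,0,0]],[[-0.67,-0.9,-0.2],[0,0,0]],[[-0.75,-1,-0.2],[0,0,0]]]' 
python3 -m inch '[[[-0.07,-0.1,0],[0,0,0]],[[-0.15,-0.2,0],[0,0,0]],[[-0.22,-0.3,0],[0,0,0]],[[-0.3,-0.4,0],[0,0,0]],[[-0.37,-0.5,0],[0,0,0]],[[-0.45,-0.6,0],[0,0,0]],[[-0.52,-0.7,0],[0,0,0]],[[-0.6,-0.8,0],[0,0,0]],[[-0.67,-0.9,0],[0,0,0]],[[-0.75,-1,0],[0,0,0]]]'
python3 - <<'E'
from h import *
need(.504,-.249,.37)
a=manip.camera("top")[...,::-1]; b=manip.camera("side")[...,::-1]
cv2.imwrite("pics/box_t.png",a);cv2.imwrite("pics/box_s.png",b)
o=np.hstack([cv2.resize(a[165:245,110:190],(400,400),interpolation=2),cv2.resize(b[250:330,140:220],(400,400),interpolation=2)])
cv2.imwrite("pics/boxc.png",cv2.convertScaleAbs(o,alpha=1.2))
E
```

```text
clock: 11.2
position: [0.5511, 0.1822, 0.2639]
ee_rot: [0.369, 0.929, 0.0, -0.0]
ft_force: [0.8, 0.3, -3.0]
grip_width: 0.29
grasp_force: 59.2
clock: 12.2
position: [0.5447, 0.1268, 0.344]
ee_rot: [0.369, 0.929, 0.0, 0.0]
ft_force: [0.6, -0.9, -2.6]
grip_width: 0.289
grasp_force: 59.2
clock: 13.2
position: [0.5334, 0.0275, 0.3593]
ee_rot: [0.369, 0.929, 0.0, -0.0]
ft_force: [-0.6, 0.6, -2.8]
grip_width: 0.293
grasp_force: 59.2
clock: 14.2
position: [0.5221, -0.0719, 0.3593]
ee_rot: [0.369, 0.929, 0.0, -0.0]
ft_force: [0.2, -0.3, -2.2]
grip_width: 0.291
grasp_force: 59.2
t 14.2 p [ 0.5221 -0.0719  0.3593] ytool 46.7 z [-0.  0. -1.] F [ 0.2 -0.3 -2.2] w 0.2914083450271733 59.2334908246994
need units [-1.354 -1.766 -0.134]
```

View pics/boxc.png

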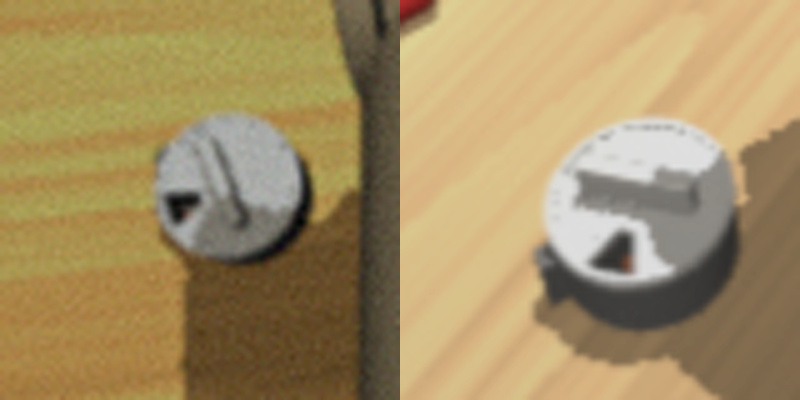

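The lid, ridge and opening are all visible. The opening is at top px (146,206) and side px (183,300), and the lug is at side px (169,301). I'm continuing to the rack.

```bash
python3 -m inch '[[[-0.07,-0.1,0],[0,0,0]],[[-0.15,-0.2,0],[0,0,0]],[[-0.22,-0.3,0],[0,0,0]],[[-0.3,-0.4,0],[0,0,0]],[[-0.37,-0.5,0],[0,0,0]],[[-0.45,-0.6,0],[0,0,0]],[[-0.52,-0.7,0],[0,0,0]],[[-0.6,-0.8,0],[0,0,0]],[[-0.67,-0.9,0],[0,0,0]],[[-0.75,-1,0],[0,0,0]]]' 
python3 -m inch '[[[-0.07,-0.1,0],[0,0,0]],[[-0.15,-0.2,0],[0,0,-0.1]],[[-0.22,-0.3,0],[0,0,-0.2]],[[-0.3,-0.4,0],[0,0,-0.3]],[[-0.37,-0.5,0],[0,0,-0.4]],[[-0.45,-0.6,0],[0,0,-0.5]],[[-0.52,-0.68,0],[0,0,-0.6]],[[-0.57,-0.73,0],[0,0,-0.67]],[[-0.6,-0.77,0],[0,0,-0.72]],[[-0.6,-0.77,0],[0,0,-0.72]]]'
python3 - <<'E'
from h import *
need(.504,-.249,.37)
a=manip.camera("top")[...,::-1]; b=manip.camera("side")[...,::-1]
cv2.imwrite("pics/rack_t.png",a);cv2.imwrite("pics/rack_s.png",b)
o=np.hstack([cv2.resize(a[130:250,225:385],(400,300),interpolation=2),cv2.resize(b[80:260,200:380],(400,400),interpolation=2)[:300]])
o=np.zeros((480,800,3),np.uint8); o[:300,:400]=cv2.resize(a[130:250,225:385],(400,300),interpolation=2); o[:,400:]=cv2.resize(b[60:252,190:350],(400,480),interpolation=2)
cv2.imwrite("pics/rackc.png",cv2.convertScaleAbs(o,alpha=1.3))
# box from previous pictures
t=lambda x,y:(110+x/5-.4,165+y/5-.4); s=lambda x,y:(140+(x-400)/5-.4,250+y/5-.4)
def g(I): return cv2.imread(I).astype(int)
for n,I,(x0,y0,x1,y1),th in(("top","pics/box_t.png",(138,184,176,222),95),("side","pics/box_s.png",(165,270,210,318),110)):
    k=g(I)[y0:y1,x0:x1]; m=((k.min(2)>th)&(np.ptp(k,axis=2)<30))
    P=np.array([onz(n,x+x0,y+y0,.046)[:2] for y,x in np.argwhere(m)]); print(n,m.sum(),cv2.minEnclosingCircle(P.astype(np.float32)))
ct=onz("top",*t(230,187),.046); print("lid top view by eye",ct)
ra,rb=onz("top",*t(205,142),.068),onz("top",*t(239,222),.068); print("ridge top",ra,rb,(ra+rb)/2,np.linalg.norm(ra-rb),np.degrees(np.arctan2(*(ra-rb)[[1,0]])))
ra,rb=onz("side",*s(578,172),.068),onz("side",*s(697,190),.068); print("ridge side",ra,rb,(ra+rb)/2,np.linalg.norm(ra-rb),np.degrees(np.arctan2(*(ra-rb)[[1,0]])))
print("open",onz("top",*t(182,206),.045),onz("side",*s(614,253),.045)); print("lug",onz("side",*s(546,250),.034))
E
```

```text
clock: 15.3
position: [0.5109, -0.1712, 0.3593]
ee_rot: [0.369, 0.929, 0.0, 0.0]
ft_force: [-0.1, -0.1, -3.1]
grip_width: 0.292
grasp_force: 59.3
clock: 16.3
position: [0.5034, -0.2492, 0.3592]
ee_rot: [0.095, 0.995, -0.0, -0.0]
ft_force: [-0.7, -0.2, -3.1]
grip_width: 0.292
grasp_force: 59.2
t 16.3 p [ 0.5034 -0.2492  0.3592] ytool 79.0 z [-0. -0. -1.] F [-0.7 -0.2 -3.1] w 0.2915159922731103 59.201597571372986
need units [-0.007  0.004 -0.135]
top 454 ((0.5573412179946899, 0.1806449443101883), 0.043761011213064194)
side 645 ((0.5568544268608093, 0.18308322131633759), 0.044321492314338684)
lid top view by eye [0.55536297 0.17832593 0.046     ]
ridge top [0.57913316 0.1858771  0.068     ] [0.52972586 0.16877351 0.068     ] [0.55442951 0.1773253  0.068     ] 0.05228397208205255 19.094589450864333
ridge side [0.57774523 0.19612084 0.068     ] [0.52537106 0.17641421 0.068     ] [0.55155814 0.18626752 0.068     ] 0.05595895097607728 20.619620191979955
open [0.54739177 0.20800547 0.045     ] [0.54910265 0.21056507 0.045     ]
lug [0.58265866 0.22061584 0.034     ]
```

View pics/rackc.png

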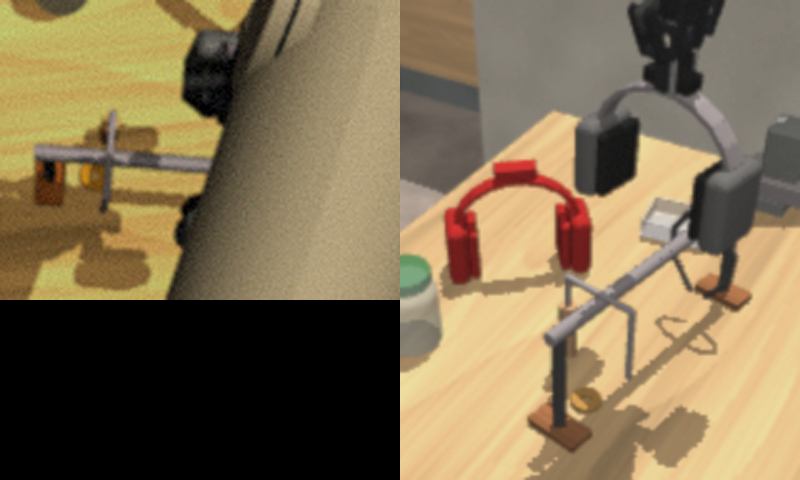

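```bash
python3 -m inch '[[[0,0,0.1],[0,0,0]],[[0,0,0.2],[0,0,0]],[[0,0,0.3],[0,0,0]],[[0,0,0.4],[0,0,0]],[[0,0,0.5],[0,0,0]],[[0,0,0.6],[0,0,0]],[[0,0,0.7],[0,0,0]],[[0,0,0.8],[0,0,0]],[[0,0,0.9],[0,0,0]],[[0,0,1],[0,0,0]]]' 
python3 -m inch '[[[0,0,0.1],[0,0,0]],[[0,0,0.2],[0,0,0]],[[0,0,0.3],[0,0,0]],[[0,0,0.4],[0,0,0]],[[0,0,0.5],[0,0,0]],[[0,0,0.6],[0,0,0]],[[0,0,0.7],[0,0,0]],[[0,0,0.8],[0,0,0]],[[0,0,0.9],[0,0,0]],[[0,0,1],[0,0,0]]]' 
python3 -m inch '[[[0,0,0.07],[0,0,0]],[[0,0,0.14],[0,0,0]],[[0,0,0.2],[0,0,0]],[[0,0,0.26],[0,0,0]],[[0,0,0.32],[0,0,0]],[[0,0,0.37],[0,0,0]],[[0,0,0.41],[0,0,0]],[[0,0,0.43],[0,0,0]],[[0,0,0.44],[0,0,0]],[[0,0,0.44],[0,0,0]]]'
python3 - <<'E'
from h import *
need(.504,-.249,.1616)
b=manip.camera("side")[...,::-1]
cv2.imwrite("pics/hang1.png",cv2.convertScaleAbs(cv2.resize(b[60:252,190:350],(500,600),interpolation=2),alpha=1.3))
E
```

```text
clock: 17.4
position: [0.5037, -0.2482, 0.2786]
ee_rot: [0.095, 0.995, 0.0, 0.0]
ft_force: [-0.3, -0.3, -2.4]
grip_width: 0.287
grasp_force: 59.3
clock: 18.4
position: [0.5037, -0.2482, 0.1986]
ee_rot: [0.095, 0.995, 0.0, 0.0]
ft_force: [-0.4, 0.3, -3.4]
grip_width: 0.291
grasp_force: 59.3
clock: 19.4
position: [0.5037, -0.2482, 0.1641]
ee_rot: [0.095, 0.995, 0.0, 0.0]
ft_force: [-0.3, 1.1, -2.3]
grip_width: 0.289
grasp_force: 59.3
t 19.4 p [ 0.5037 -0.2482  0.1641] ytool 79.1 z [ 0.  0. -1.] F [-0.3  1.1 -2.3] w 0.2892552168869947 59.26296651363373
need units [-0.006 -0.009  0.031]
```

View pics/hang1.png

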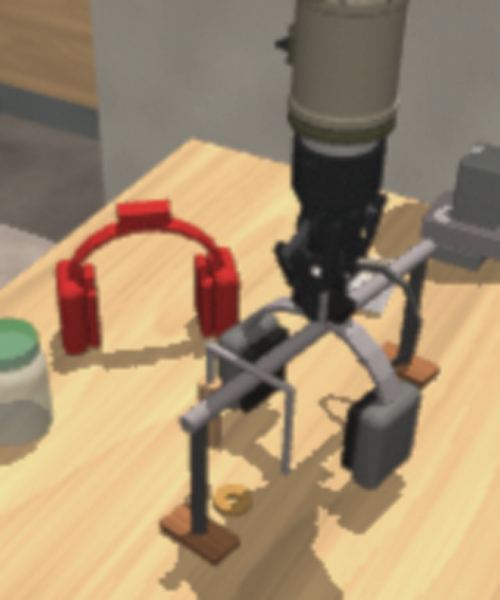

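The band is astride the bar, between the saw and the calipers, about 2–3 mm above contact. I'll let it down gently.

```bash
python3 -m inch '[[[0,0,0.005],[0,0,0]],[[0,0,0.01],[0,0,0]],[[0,0,0.015],[0,0,0]],[[0,0,0.02],[0,0,0]],[[0,0,0.025],[0,0,0]],[[0,0,0.03],[0,0,0]],[[0,0,0.033],[0,0,0]],[[0,0,0.036],[0,0,0]],[[0,0,0.036],[0,0,0]],[[0,0,0.036],[0,0,0]]]'
```

```text
clock: 20.45
position: [0.5038, -0.2483, 0.1616]
ee_rot: [0.095, 0.995, 0.0, 0.0]
ft_force: [-2.2, 1.5, 6.1]
grip_width: 0.289
grasp_force: 60.3
```

In contact: the force has swung to +6 N. Releasing and holding.

```bash
python3 -m inch '[[[0,0,0],[0,0,0]],[[0,0,0],[0,0,0]],[[0,0,0],[0,0,0]],[[0,0,0],[0,0,0]],[[0,0,0],[0,0,0]],[[0,0,0],[0,0,0]],[[0,0,0],[0,0,0]],[[0,0,0],[0,0,0]],[[0,0,0],[0,0,0]],[[0,0,0],[0,0,0]]]' 0.65
python3 -m inch '[[[0,0,-0.05],[0,0,0]],[[0,0,-0.1],[0,0,0]],[[0,0,-0.2],[0,0,0]],[[0,0,-0.3],[0,0,0]],[[0,0,-0.4],[0,0,0]],[[0,0,-0.5],[0,0,0]],[[0,0,-0.6],[0,0,0]],[[0,0,-0.7],[0,0,0]],[[0,0,-0.8],[0,0,0]],[[0,0,-0.9],[0,0,0]]]'
python3 - <<'E'
from h import *
st()
b=manip.camera("side")[...,::-1]
cv2.imwrite("pics/hang2.png",cv2.convertScaleAbs(cv2.resize(b[60:252,190:350],(500,600),interpolation=2),alpha=1.3))
E
```

```text
clock: 21.45
position: [0.5037, -0.2482, 0.1612]
ee_rot: [0.095, 0.995, 0.0, 0.0]
ft_force: [0.6, -0.6, -0.5]
grip_width: 0.647
grasp_force: 0.0
clock: 22.45
position: [0.5037, -0.2482, 0.2338]
ee_rot: [0.095, 0.995, 0.0, -0.0]
ft_force: [-0.5, -0.1, 0.3]
grip_width: 0.652
grasp_force: 0.0
t 22.45 p [ 0.5037 -0.2482  0.2338] ytool 79.1 z [-0.  0. -1.] F [-0.5 -0.1  0.3] w 0.6519814469424386 0.0
```

View pics/hang2.png

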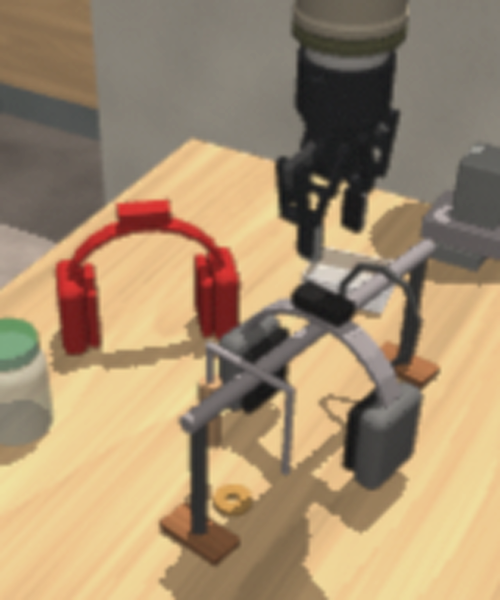

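The set hangs in the gap with the fingers clear. I'm moving on to the lid, descending a little over the last stretch.

```bash
python3 -m inch '[[[0,0.1,-0.1],[0,0,0]],[[0.01,0.2,-0.15],[0,0,0]],[[0.02,0.3,-0.2],[0,0,0]],[[0.03,0.4,-0.2],[0,0,0]],[[0.03,0.5,-0.2],[0,0,0]],[[0.04,0.6,-0.2],[0,0,0]],[[0.05,0.7,-0.2],[0,0,0]],[[0.06,0.8,-0.2],[0,0,0]],[[0.06,0.9,-0.2],[0,0,0]],[[0.07,1,-0.2],[0,0,0]]]' 
python3 -m inch '[[[0,0.1,0],[0,0,0]],[[0.01,0.2,0],[0,0,0]],[[0.02,0.3,0],[0,0,0]],[[0.03,0.4,0],[0,0,0]],[[0.03,0.5,0],[0,0,0]],[[0.04,0.6,0],[0,0,0]],[[0.05,0.7,0],[0,0,0]],[[0.06,0.8,0],[0,0,0]],[[0.06,0.9,0],[0,0,0]],[[0.07,1,0],[0,0,0]]]' 
python3 -m inch '[[[0,0.1,0],[0,0,0]],[[0.01,0.2,0],[0,0,0]],[[0.02,0.3,0],[0,0,0]],[[0.03,0.4,0],[0,0,0]],[[0.03,0.5,0],[0,0,0]],[[0.04,0.6,0],[0,0,0]],[[0.05,0.7,0],[0,0,0]],[[0.06,0.8,0],[0,0,0]],[[0.06,0.9,0],[0,0,0]],[[0.07,1,0],[0,0,0]]]'
python3 - <<'E'
from h import *
need(.5555,.181,.13); print(manip.get_obs()["joint_pos"])
# clean lid pictures: ridge/lug measured with unobstructed side & top
for n in("top","side"): cv2.imwrite(f"pics/lid_{n}.png",manip.camera(n)[...,::-1])
def comp(n,box,f,z,a=3):
    I=cv2.imread(f"pics/lid_{n}.png").astype(int); x0,y0,x1,y1=box; k=I[y0:y1,x0:x1]; N,l,s,c=cv2.connectedComponentsWithStats(f(k).astype(np.uint8))
    for i in range(1,N):
        if s[i,4]>=a:
            P=np.array([onz(n,x+x0,y+y0,z)[:2] for y,x in np.argwhere(l==i)]); e=cv2.minAreaRect(P.astype(np.float32)); print(n,s[i]+[x0,y0,0,0,0],P.mean(0).round(4),"rect",np.round(e[0],4),np.round(e[1],4),"circ",np.round(cv2.minEnclosingCircle(P.astype(np.float32))[1],4))
white=lambda t:(lambda k:(k.min(2)>t)&(np.ptp(k,axis=2)<30))
dark=lambda t:(lambda k:k.max(2)<t)
for n,b,t in(("top",(135,180,178,225),105),("side",(160,262,215,325),130)):
    print("white");comp(n,b,white(t),.046,60)
    print("dark");comp(n,b,dark(60),.045)
E
```

```text
clock: 23.5
position: [0.5135, -0.1679, 0.2492]
ee_rot: [0.095, 0.995, 0.0, -0.0]
ft_force: [0.1, 0.5, 0.2]
grip_width: 0.649
grasp_force: 0.0
clock: 24.5
position: [0.5231, -0.0883, 0.2492]
ee_rot: [0.095, 0.995, 0.0, 0.0]
ft_force: [-0.4, -0.1, -0.3]
grip_width: 0.648
grasp_force: 0.0
clock: 25.5
position: [0.5328, -0.0087, 0.2492]
ee_rot: [0.095, 0.995, 0.0, -0.0]
ft_force: [-0.0, 0.5, 0.1]
grip_width: 0.652
grasp_force: 0.0
t 25.5 p [ 0.5328 -0.0087  0.2492] ytool 79.1 z [-0.  0. -1.] F [-0.   0.5  0.1] w 0.6519444288904056 0.0
need units [0.171 2.382 1.49 ]
[-0.4818568   0.11380373  0.45001034  1.70073349 -0.05085176  1.33859692
  1.35751054]
white
top [141 190  13  14 117] [0.5722 0.203 ] rect [0.5756 0.2038] [0.0369 0.0374] circ 0.0227
dark
top [154 180   3   6   8] [0.6152 0.1773] rect [0.6156 0.177 ] [0.0159 0.0036] circ 0.0081
top [154 195   2   2   3] [0.5751 0.1812] rect [0.5749 0.1815] [0.0044 0.0021] circ 0.0023
top [143 204   7   6  29] [0.5474 0.2092] rect [0.5453 0.2085] [0.0183 0.015 ] circ 0.0108
top [154 214   2   5   6] [0.5131 0.1845] rect [0.5141 0.1844] [0.003  0.0119] circ 0.0062
white
side [169 274  30  30 386] [0.5761 0.1827] rect [0.5771 0.1824] [0.0463 0.0855] circ 0.0429
dark
side [169 294  38  22 255] [0.5226 0.2171] rect [0.5264 0.2155] [0.0839 0.0406] circ 0.0422
side [179 298   7   6  25] [0.5486 0.2115] rect [0.5475 0.2111] [0.0156 0.009 ] circ 0.0049
```

```bash
python3 -m inch '[[[0,0.1,0],[0,0,0]],[[0.01,0.2,0],[0,0,0]],[[0.02,0.3,0.05],[0,0,0]],[[0.03,0.4,0.1],[0,0,0]],[[0.03,0.5,0.15],[0,0,0]],[[0.04,0.6,0.2],[0,0,0]],[[0.05,0.7,0.25],[0,0,0]],[[0.06,0.8,0.3],[0,0,0]],[[0.06,0.9,0.35],[0,0,0]],[[0.07,1,0.4],[0,0,0]]]' 
python3 -m inch '[[[0,0.1,0.05],[0,0,0]],[[0.01,0.2,0.1],[0,0,0]],[[0.02,0.3,0.15],[0,0,0]],[[0.03,0.4,0.2],[0,0,0]],[[0.03,0.5,0.25],[0,0,0]],[[0.04,0.6,0.3],[0,0,-0.1]],[[0.05,0.7,0.35],[0,0,-0.2]],[[0.06,0.8,0.4],[0,0,-0.28]],[[0.06,0.9,0.45],[0,0,-0.36]],[[0.07,1,0.5],[0,0,-0.44]]]' 
python3 -c "
from h import *
need(.556,.182,.05)"
```

```text
clock: 26.6
position: [0.5425, 0.0709, 0.2169]
ee_rot: [0.095, 0.995, 0.0, 0.0]
ft_force: [0.1, 0.3, -0.3]
grip_width: 0.651
grasp_force: 0.0
clock: 27.6
position: [0.5521, 0.1505, 0.1768]
ee_rot: [-0.079, 0.997, 0.0, 0.0]
ft_force: [0.2, 0.1, 0.0]
grip_width: 0.647
grasp_force: 0.0
t 27.6 p [0.5521 0.1505 0.1768] ytool 99.0 z [-0.  0. -1.] F [0.2 0.1 0. ] w 0.6471737598673896 0.0
need units [-0.109  0.382  1.586]
```

```bash
python3 -m inch '[[[-0.02,0.07,0.05],[0,0,-0.05]],[[-0.04,0.14,0.1],[0,0,-0.1]],[[-0.06,0.2,0.15],[0,0,-0.15]],[[-0.08,0.26,0.2],[0,0,-0.2]],[[-0.1,0.32,0.3],[0,0,-0.24]],[[-0.11,0.38,0.4],[0,0,-0.24]],[[-0.11,0.38,0.5],[0,0,-0.24]],[[-0.11,0.38,0.6],[0,0,-0.24]],[[-0.11,0.38,0.7],[0,0,-0.24]],[[-0.11,0.38,0.75],[0,0,-0.24]]]' 
python3 -m inch '[[[0,0,0.1],[0,0,0]],[[0,0,0.2],[0,0,0]],[[0,0,0.3],[0,0,0]],[[0,0,0.4],[0,0,0]],[[0,0,0.5],[0,0,0]],[[0,0,0.6],[0,0,0]],[[0,0,0.7],[0,0,0]],[[0,0,0.77],[0,0,0]],[[0,0,0.81],[0,0,0]],[[0,0,0.82],[0,0,0]]]'
python3 -m inch '[[[0,0,0],[0,0,0]],[[0,0,0],[0,0,0]],[[0,0,0],[0,0,0]],[[0,0,0],[0,0,0]],[[0,0,0],[0,0,0]],[[0,0,0],[0,0,0]],[[0,0,0],[0,0,0]],[[0,0,0],[0,0,0]],[[0,0,0],[0,0,0]],[[0,0,0],[0,0,0]]]' 0 40
python3 -c "
from h import *
need(.556,.182,.05)"
```

```text
clock: 28.6
position: [0.5557, 0.1808, 0.1162]
ee_rot: [-0.171, 0.985, -0.0, -0.001]
ft_force: [-0.9, 0.2, 0.3]
grip_width: 0.649
grasp_force: 0.0
clock: 29.6
position: [0.5559, 0.1812, 0.0513]
ee_rot: [-0.171, 0.985, -0.0, -0.0]
ft_force: [0.4, -0.2, 0.6]
grip_width: 0.653
grasp_force: 0.0
clock: 30.6
position: [0.5566, 0.1806, 0.0521]
ee_rot: [-0.171, 0.985, -0.0, 0.0]
ft_force: [1.4, -5.3, 5.5]
grip_width: 0.103
grasp_force: 42.2
t 30.6 p [0.5566 0.1806 0.0521] ytool 109.6 z [ 0.001 -0.    -1.   ] F [ 1.4 -5.3  5.5] w 0.10266913993369087 42.21567213535309
need units [0.001 0.019 0.026]
```

The ridge is gripped. Turning it clockwise by about 53°.

```bash
python3 -m inch '[[[0,0,0],[0,0,0.1]],[[0,0,0],[0,0,0.2]],[[0,0,0],[0,0,0.3]],[[0,0,0],[0,0,0.4]],[[0,0,0],[0,0,0.5]],[[0,0,0],[0,0,0.6]],[[0,0,0],[0,0,0.7]],[[0,0,0],[0,0,0.8]],[[0,0,0],[0,0,0.9]],[[0,0,0],[0,0,1]]]' 
python3 -m inch '[[[0,0,0],[0,0,0.04]],[[0,0,0],[0,0,0.08]],[[0,0,0],[0,0,0.12]],[[0,0,0],[0,0,0.16]],[[0,0,0],[0,0,0.18]],[[0,0,0],[0,0,0.18]],[[0,0,0],[0,0,0.18]],[[0,0,0],[0,0,0.18]],[[0,0,0],[0,0,0.18]],[[0,0,0],[0,0,0.18]]]' 
python3 -m inch '[[[0,0,0],[0,0,0]],[[0,0,0],[0,0,0]],[[0,0,0],[0,0,0]],[[0,0,0],[0,0,0]],[[0,0,0],[0,0,0]],[[0,0,0],[0,0,0]],[[0,0,0],[0,0,0]],[[0,0,0],[0,0,0]],[[0,0,0],[0,0,0]],[[0,0,0],[0,0,0]]]' 0.6
python3 -m inch '[[[0,0,-0.1],[0,0,0]],[[0,0,-0.2],[0,0,0]],[[0,0,-0.3],[0,0,0]],[[0,0,-0.4],[0,0,0]],[[0,0,-0.5],[0,0,0]],[[0,0,-0.6],[0,0,0]],[[0,0,-0.7],[0,0,0]],[[0,0,-0.8],[0,0,0]],[[0,0,-0.9],[0,0,0]],[[0,0,-1],[0,0,0]]]'
python3 - <<'E'
from h import *
st()
b=manip.camera("side")[...,::-1];cv2.imwrite("pics/lid2.png",b)
cv2.imwrite("pics/lid2c.png",cv2.convertScaleAbs(cv2.resize(b[260:325,155:220],(585,585),interpolation=2),alpha=1.2))
E
```

```text
clock: 31.6
position: [0.5567, 0.182, 0.0521]
ee_rot: [0.221, 0.975, 0.001, 0.001]
ft_force: [2.6, -0.1, 2.3]
grip_width: 0.104
grasp_force: 41.9
clock: 32.6
position: [0.5568, 0.1822, 0.0521]
ee_rot: [0.288, 0.958, 0.001, 0.001]
ft_force: [4.8, 2.5, 3.7]
grip_width: 0.105
grasp_force: 42.0
clock: 33.6
position: [0.556, 0.1813, 0.0516]
ee_rot: [0.288, 0.958, 0.0, 0.0]
ft_force: [-1.0, -0.6, -0.5]
grip_width: 0.601
grasp_force: 0.0
clock: 34.6
position: [0.556, 0.1812, 0.1323]
ee_rot: [0.288, 0.958, 0.0, -0.0]
ft_force: [0.2, 0.7, -0.4]
grip_width: 0.596
grasp_force: 0.0
t 34.6 p [0.556  0.1812 0.1323] ytool 56.6 z [-0.  0. -1.] F [ 0.2  0.7 -0.4] w 0.595792230419152 0.0
```

View pics/lid2c.png

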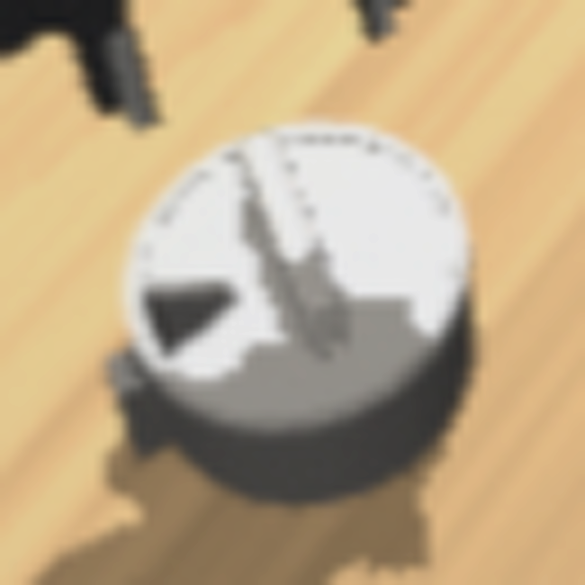

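The opening is at side px (175,294) and the lug top at (169,301). I'll compare the lug's pixel with projections at several angles.

Run:
```python
from h import *
# axis refined: shift so that lid rim centre in this view agrees
r=np.array([proj("side",[.5565+.0435*np.cos(t),.1817+.0435*np.sin(t),.046]) for t in np.linspace(0,6.28,60)])
print("rim bbox crop",((r.min(0)+.5-[155,260])*9).round(),((r.max(0)+.5-[155,260])*9).round())
C=lambda a,rr,z,w=0:((proj("side",[.5565+rr*np.cos(a)-w*np.sin(a),.1817+rr*np.sin(a)+w*np.cos(a),z])+.5-[155,260])*9).round()
for d in(42,47,52,57,62):
    a=np.radians(d); print(d,"lug outer top corners",C(a,.052,.034,.006),C(a,.052,.034,-.006),"bottom",C(a,.052,0,.006),C(a,.052,0,-.006),"opening outer mid",C(a,.039,.046),"apex",C(a,.017,.046))
```

```text
rim bbox crop [128. 122.] [470. 418.]
42 lug outer top corners [102. 347.] [102. 306.] bottom [125. 418.] [124. 378.] opening outer mid [146. 291.] apex [233. 276.]
47 lug outer top corners [105. 362.] [101. 322.] bottom [128. 433.] [123. 393.] opening outer mid [147. 303.] apex [234. 281.]
52 lug outer top corners [110. 376.] [101. 337.] bottom [132. 448.] [124. 409.] opening outer mid [149. 314.] apex [235. 286.]
57 lug outer top corners [116. 390.] [103. 352.] bottom [138. 461.] [126. 424.] opening outer mid [152. 325.] apex [236. 290.]
62 lug outer top corners [124. 404.] [107. 367.] bottom [146. 475.] [129. 438.] opening outer mid [157. 335.] apex [238. 295.]
```

The lug corners (about 107,355 and 118,392 in the crop) put it at 57–58°, and the opening is at about 57°. They are aligned, so I'm handing in.

```bash
python3 -c "
from workcell import manip
print(manip.hand_in())"
```

```text
the job is handed in; nothing more can be done
None
```

The job is handed in at about 35 s of the 54 s allowed: the ear defenders hang on the bar in the gap between the saw frame and the calipers, and the lid's opening lies over the lugged compartment, measured within about 1°; no verdict was returned.

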